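# Count large tablets through the gate of a counting tray

### The job

Count the three large tablets off the tray: with the fingertips, push them over the deck and through the gate so that they drop into the catch slot behind it, one after another, never two in the gate together. Only push them, do not lift any tablet off the deck; the small tablet stays on the deck, and the bottle and the carton beside the slot stay where they stand.

Things in the scene. Friction and masses are not known exactly. Their poses are not given: they have to be found in the camera images.
- tray: Grey counting tray, fixed. Origin on the worktop; its x points from the deck through the gate to the catch slot, y left of that, z up. Flat deck 50 mm above the worktop, x = -140 mm to a drop edge at x = +70, y = -135 to +135. Rims 10 mm high all round. A cross wall 10 mm high (x = +64 to +70) closes the slot side but for one gate 40 mm wide at y = 0.
- gate (a point): Middle of the gate, on the drop edge at deck level: tray frame x = 70, y = 0, z = 50 mm. At each side of the gate a thin fin, 10 mm high, flares at 45 degrees from the gate's corner toward the deck, to about x = +48, y = +/-41 mm in the tray frame. No sill: right beyond, the deck drops into the slot; a tablet topples in once its centre is past this edge.
- slot (a point): Middle of the open-topped catch slot's floor, 4 mm above the worktop. Inside, the slot spans x = +70 to +126 mm and y = -32 to +32 mm in the tray frame; its three walls are 4 mm thick and 60 mm high.
- tablet_1: Large round flat white tablet, 28 mm diameter and 10 mm thick, 10 to 17 g, with a shallow score line across its top; one of three alike. It starts lying flat on the tray's deck. Origin at its centre, so 5 mm above the deck while it lies there; its z is its axis.
- tablet_2: Large round flat white tablet, 28 mm diameter and 10 mm thick, 10 to 17 g, with a shallow score line across its top; one of three alike. It starts lying flat on the tray's deck. Origin at its centre, so 5 mm above the deck while it lies there; its z is its axis.
- tablet_3: Large round flat white tablet, 28 mm diameter and 10 mm thick, 10 to 17 g, with a shallow score line across its top; one of three alike. It starts lying flat on the tray's deck. Origin at its centre, so 5 mm above the deck while it lies there; its z is its axis.
- small_tablet: Small round flat white tablet, 16 mm diameter and 8 mm thick, 12 g; lies flat on the deck at one of the four places among the large tablets and must stay on the deck. Origin at its centre.
- bottle: Bystander: white screw-cap pill bottle with a green cap, 48 mm diameter, 76 mm tall, loose, upright on the worktop beside the catch slot, on the +y side of it. Origin at the centre of its underside.
- carton: Bystander: flat white and pink medicine carton, 53 x 88 x 26 mm, loose, lying on the worktop beside the catch slot, on the -y side of it. Origin at the centre of its underside.
Mind the look-alikes: they are no part of the job. What is shaped like the tablet_3 but blue is not meant.

How it is judged:
By the outcome, as a careful person would: the job done as asked, in the order asked, and still so for the second after the job is handed in, with the robot touching nothing.
It also fails if it takes over 64 s, if anything falls off the work surface, if the arm or the gripper's body presses on something with over 40 N, if the wrist force passes 120 N, or if a joint passes its speed limit or range.

### The arm

A 6-joint arm with a two-finger parallel gripper is mounted at the origin on a cart in front of the work surface, level with it; the furniture and walls round the work are solid. World frame = base frame: x ahead of the robot, y to its left, z up, the work surface at z = 0. Lengths are in m, angles in rad, forces in N, time in s.
With the tool pointing down it reaches from about 0.225 to 0.875 m from the base axis. Payload 3.4 kg.
Tool frame: the origin (TCP) lies at the very end of the fingers, on their centre line; the grasp point (between the pads) lies 19 mm behind it; z points along the fingers, y is the line along which they close (so a half turn about z gives the same grasp; the last joint's range is limited). The gripper opens to 85 mm and grips with 20 to 120 N. Pads are 22 mm wide; open, the fingers measure 114 mm over their backs; the gripper's body (76 mm by 85 mm) begins 54 mm behind the grasp point. The pads swing forward as they close: fully open they stand 13 mm farther back than shut.
Start: joints at [1.002, 0.276, 1.505, -0, 1.361, -0.121], TCP at [0.249, 0.518, 0.231] pointing down, gripper open.
Joint ranges: [-2.89, 2.89], [-0.75, 2.08], [0.22, 2.7], [-1.18, 4.32], [0.11, 2.71], [-2.7, 2.7]. Speed limits (rad/s): [2.57, 2.57, 3.14, 3.14, 3.14, 3.14].

### API

Orientations are given as a unit quaternion [w, x, y, z].
In Python, from rig import manip, get_image, camera_info gives the robot as it stands. The module is installed in compiled form; this text tells all that it offers.
- The arm moves only by the shell command python3 -m crank 'ROWS' [FORCE]. ROWS is a JSON object of lists of equal length, an entry for each row: "translation": the shift along the tool's x, y, z in mm, a list of three; "roll": the turn about the tool's z in rad; "fingers": the opening, from 0 (shut) to 1 (fully open). A call has 1 to 8 rows; each row shifts and turns the commanded pose from where the row before left it, along the tool's axes as they then stand; what a row does not reach is not made up. A row lasts 1/10 s, in which the tool goes at most 50 mm and 8.59 degrees, less where a joint would pass 70% of its speed; a pose out of reach is approached as far as the arm can. A call is refused whole if a number of a shift passes 50 or a number of a turn 0.15, either way. A call with a gripper value outside its range is refused whole. The fingers move at their own pace and stop on an object; FORCE is the grip in N (left out, the last holds). Time passes only in rows, so rows that do not move let the fingers close. It gives the time, the measured TCP pose, the force, the opening and the grip force at its end, in the units of the state.
- manip.get_state(): the state, without advancing time (a new reading comes with each control period).
- get_image(name): name is "scene" or "top"; returns the picture (384x512x3 uint8, blue, green, red); there is no depth.
- camera_info(name): a dict with "mtx" (3x3 intrinsics, pixels), "rvec" (rotation vector, rad) and "tvec" (3), from world to camera coordinates, as OpenCV has them. Camera axes: x right, y down, z forward; pixel columns grow to the right and rows downward; lengths in m; the calibration is good to about 2 mm. A picture is of the moment at which its call begins. camera_info takes no time and is no camera call.
- manip.sign_off(): hands the job in; it is judged then, once.
The state is a dict: "clock": time; "qpos": joint angles; "qd": joint speeds; "effort": joint torques, N m; "position": TCP position; "ee_rot": TCP orientation; "contact_force": force on the tool from outside, world axes, zero at the start; "moment": the same for the moment, N m; "width": finger opening in m; "gripper_force": force on a finger pad.
Only numpy, scipy, OpenCV 4.12 (cv2) and the standard library are available. Lean on these libraries where they do the work, as an engineer would, in place of code of your own. Each camera call takes 0.05 s, during which the arm holds its last target. There are 200 camera calls.

## Working session

There is one attempt and no reset: what is moved stays moved. The work goes in short steps, Python scripts to look and compute and a shell command to move; the robot and the scene stay as the last step left them, time stands still between calls to the robot, and variables do not carry over. Pictures are saved under pics/ and viewed, at most 10 in all, crops included, and the job is handed in when it is done.

```bash
mkdir -p pics; python3 - <<'E'
from rig import manip,get_image,camera_info
import cv2,numpy as np
for n in("top","scene"):
    cv2.imwrite(f"pics/{n}0.png",get_image(n)); c=camera_info(n); R=cv2.Rodrigues(np.array(c["rvec"],float))[0]
    print(n,np.round(c["mtx"],1).tolist(),np.round(-R.T@np.array(c["tvec"]).ravel(),3),np.round(R,2).tolist())
s=manip.get_state();print({k:np.round(v,3).tolist() for k,v in s.items()})
E
```

```text
top [[377.4, 0.0, 256.1], [0.0, 377.4, 197.4], [0.0, 0.0, 1.0]] [ 0.574 -0.053  0.913] [[0.02, -1.0, 0.01], [-1.0, -0.02, -0.04], [0.04, -0.01, -1.0]]
scene [[376.0, 0.0, 251.3], [0.0, 376.0, 183.2], [0.0, 0.0, 1.0]] [ 0.177 -0.364  0.713] [[0.57, -0.82, -0.01], [-0.64, -0.43, -0.64], [0.52, 0.37, -0.77]]
{'clock': 0.1, 'qpos': [1.002, 0.277, 1.506, -0.0, 1.361, -0.121], 'qd': [-0.0, -0.0, -0.003, -0.001, -0.002, 0.001], 'effort': [0.001, -41.77, -24.64, -0.0, 0.006, -0.0], 'position': [0.249, 0.518, 0.231], 'ee_rot': [-0.0, 0.222, 0.975, -0.001], 'contact_force': [-0.3, 0.159, 1.034], 'moment': [0.022, -0.021, -0.006], 'gripper_force': 0.0, 'width': 0.085}
```

View pics/top0.png

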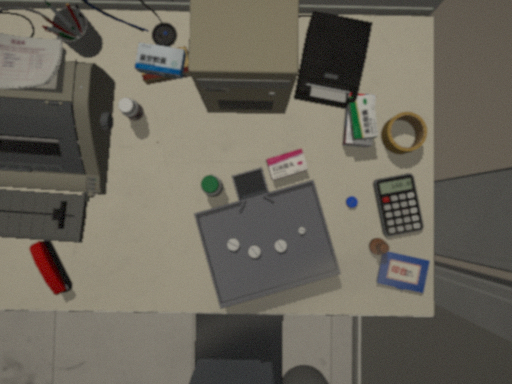

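View pics/scene0.png

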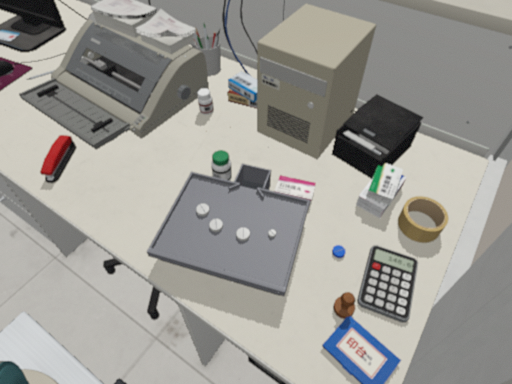

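The top picture shows the candidates:
- Large tablets at about (233,244), (254,252) and (280,245).
- The small tablet at (302,231).
- The blue look-alike off the tray at (351,202), which is not meant.

The gate lies between the fins at (242,207) and (269,197), and the dark slot is at (250,183). The bottle is at (211,185) and the carton at (287,164). The scene view agrees. I'll check this in a close crop and measure.

```bash
cat > h.py <<'E'
import cv2,numpy as np
from rig import manip,get_image,camera_info
def cam(n):
    c=camera_info(n); R=cv2.Rodrigues(np.array(c["rvec"],float))[0]; return np.array(c["mtx"]),R,np.array(c["tvec"],float).ravel()
def ray(n,uv,z):
    K,R,t=cam(n); C=-R.T@t; d=R.T@np.linalg.inv(K)@np.array([uv[0],uv[1],1.]); return (C+d*(z-C[2])/d[2])[:2]
def proj(n,P):
    c=camera_info(n); return cv2.projectPoints(np.array(P,float).reshape(-1,1,3),np.array(c["rvec"],float),np.array(c["tvec"],float),np.array(c["mtx"]),None)[0][:,0]
def whites(n,im,z,roi):
    x0,y0,x1,y1=roi; g=im[y0:y1,x0:x1].min(2); m=(g>140).astype(np.uint8)
    k,l,s,c=cv2.connectedComponentsWithStats(m); out=[]
    for i in range(1,k):
        if s[i,4]>=8:
            w=np.where(l==i,g.astype(float)-90,0); uv=c[i]+[x0,y0]; out.append((uv,s[i,4],ray(n,uv,z)))
    return out
E
python3 - <<'E'
from h import *
im=cv2.imread("pics/top0.png")
for uv in [(206,240),(225,270),(300,260),(250,183),(200,280),(233,244),(254,252),(242,207)]: print(uv,im[uv[1],uv[0]])
m=((im.max(2)<105)).astype(np.uint8); m[:,:185]=0; m[:175]=0; m[:,345:]=0; m[312:]=0
m=cv2.morphologyEx(m,cv2.MORPH_CLOSE,np.ones((9,9)))
cs,_=cv2.findContours(m,0,2); c=max(cs,key=cv2.contourArea); print(cv2.boundingRect(c),cv2.contourArea(c)); 
q=cv2.approxPolyDP(c,5,True)[:,0]; print(q.tolist())
for w in whites("top",im,0.06,(215,215,325,290)): print(w)
sc=cv2.imread("pics/scene0.png")
for w in whites("scene",sc,0.06,(180,190,290,260)): print(w)
a=cv2.resize(im[170:310,190:345],None,fx=5,fy=5,interpolation=cv2.INTER_CUBIC)[:600]
cv2.imwrite("pics/crop.png",cv2.resize(im[172:310,188:344],(780,598*780//780 if 0 else 595),interpolation=cv2.INTER_CUBIC))
E
```

```text
(206, 240) [87 88 87]
(225, 270) [91 91 89]
(300, 260) [85 84 83]
(250, 183) [42 39 41]
(200, 280) [122 138 148]
(233, 244) [131 138 142]
(254, 252) [137 143 145]
(242, 207) [67 69 71]
(195, 175, 145, 137) 14677.5
[[203, 179], [212, 208], [195, 216], [221, 307], [257, 311], [311, 295], [316, 284], [328, 289], [339, 272], [306, 175], [266, 184], [263, 175], [235, 175], [236, 202], [226, 201], [215, 177]]
(array([233.64705882, 241.29411765]), np.int32(17), array([ 0.50903186, -0.01006718]))
(array([282.1875, 243.5625]), np.int32(16), array([ 0.50577078, -0.11936346]))
(array([278., 247.]), np.int32(16), array([ 0.49791254, -0.11004998]))
(array([231.52380952, 246.61904762]), np.int32(21), array([ 0.497031  , -0.00553149]))
(array([255.86666667, 249.13333333]), np.int32(15), array([ 0.49231213, -0.060342  ]))
(array([251.70588235, 252.76470588]), np.int32(17), array([ 0.48403621, -0.05113301]))
(array([267.96531264, 225.26700137]), np.int32(2191), array([ 0.54582209, -0.14468486]))
(array([281.40322581, 191.22580645]), np.int32(62), array([ 0.63779374, -0.12061833]))
(array([202.11594203, 207.94202899]), np.int32(138), array([ 0.50367577, -0.00410348]))
(array([239. , 207.5]), np.int32(10), array([ 0.54898094, -0.06882519]))
(array([240.44444444, 211.55555556]), np.int32(9), array([ 0.54207801, -0.0775638 ]))
(array([238.6, 215.6]), np.int32(10), array([ 0.53142399, -0.08040699]))
(array([215.62416107, 223.34228188]), np.int32(149), array([ 0.48884758, -0.05233943]))
```

View pics/crop.png

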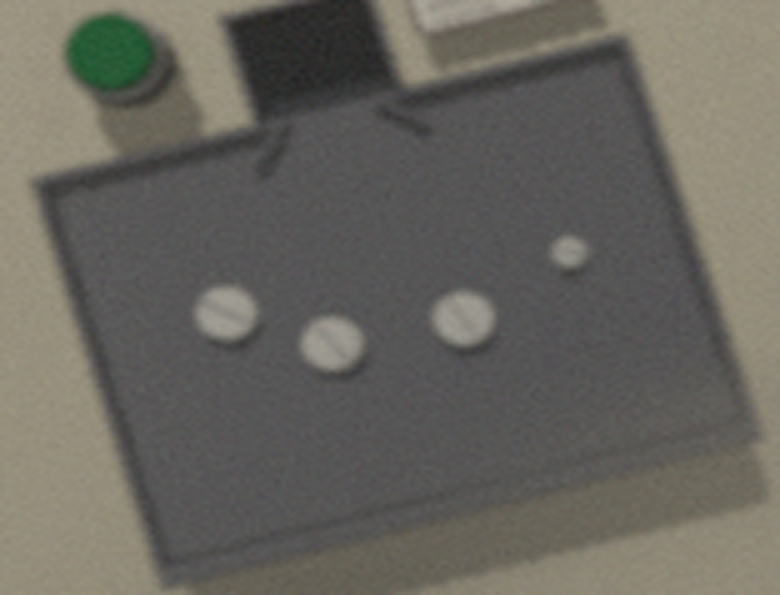

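The crop, scaled back to full-image pixels, confirms it. There are three scored large tablets in the middle of the deck and one small tablet to the right at about (302,230). The gate opening lies between the fins near (246,202) and (264,197).

```bash
cat >> h.py <<'E'
def tabs(n,im,roi,z=0.06,th=113):
    x0,y0,x1,y1=roi; g=cv2.GaussianBlur(im,(0,0),.7)[y0:y1,x0:x1].min(2); m=(g>th).astype(np.uint8)
    k,l,s,c=cv2.connectedComponentsWithStats(m)
    return [(np.round(c[i]+[x0,y0],1),int(s[i,4]),ray(n,c[i]+[x0,y0],z)) for i in range(1,k) if 12<=s[i,4]<400]
E
python3 - <<'E'
from h import *
im=cv2.imread("pics/top0.png"); f=lambda p:ray("top",(188+p[0]/5-.4,172+p[1]/4.312-.4),.06)
A,B,C,D=[f(p) for p in [(38,180),(628,40),(758,435),(165,585)]]
print("corners",A,B,C,D,"len",np.linalg.norm(A-B),np.linalg.norm(C-D),np.linalg.norm(A-D),np.linalg.norm(B-C))
g1,g2=f((290,130)),f((382,108)); print("fin ends",g1,g2,(g1+g2)/2, np.linalg.norm(g1-g2))
for v in (A-B,D-C): print("yaw via y",np.degrees(np.arctan2(-v[0],v[1])))
for v in (A-D,B-C): print("yaw via x",np.degrees(np.arctan2(v[1],v[0])))
print("mid",(A+B)/2)
a=np.radians(13.5)
G=(A+B)/2
for n,i,roi in(("top",im,(215,215,325,290)),("scene",cv2.imread("pics/scene0.png"),(180,190,290,260))):
  for w in tabs(n,i,roi):
    d=w[2]-G; print(n,*w,(np.array([[np.cos(a),np.sin(a)],[-np.sin(a),np.cos(a)]])@d*1000).round(1)+[70,0])
E
```

```text
corners [0.57033565 0.07778768] [ 0.64847621 -0.18765957] [ 0.44321454 -0.24842652] [0.36182481 0.01616511] len 0.2767095830341982 0.27682669430046203 0.21742611151317967 0.21406768571570148
fin ends [ 0.5984649  -0.03530729] [ 0.61073148 -0.07668973] [ 0.60459819 -0.05599851] 0.04316220087194509
yaw via y 16.40301550160689
yaw via y 17.09816426586437
yaw via x 16.4643365814583
yaw via x 16.491190548489325
mid [ 0.60940593 -0.05493594]
top [301.4 229.7] 27 [ 0.5375301  -0.16227274] [-24.9 -87.6]
top [232.6 243.9] 106 [ 0.50305946 -0.00781807] [-22.4  70.6]
top [280.2 245.3] 109 [ 0.50183913 -0.11503171] [-48.6 -33.3]
top [253.7 250.9] 108 [ 0.48820073 -0.0555295 ] [-48.   27.7]
scene [280.6 191.7] 87 [ 0.63569362 -0.11991114] [ 80.4 -69.3]
```

```bash
python3 -m crank '{"translation":[[0,0,0],[0,0,0],[0,0,0],[0,0,0]],"roll":[-0.113,-0.113,-0.113,-0.113],"fingers":[0.18,0.18,0.18,0.18]}' 20
python3 -m crank '{"translation":[[-14,-41,0],[-14,-41,0],[-14,-41,0],[-14,-41,0],[-14,-41,0],[-14,-41,0],[-14,-41,0],[0,0,0]],"roll":[0,0,0,0,0,0,0,0],"fingers":[0.18,0.18,0.18,0.18,0.18,0.18,0.18,0.18]}'
```

```text
clock: 0.5
position: [0.2488, 0.518, 0.2308]
ee_rot: [-0.0, -0.004, 1.0, -0.0]
contact_force: [0.6, 0.1, -0.1]
width: 0.0285
gripper_force: 0.0
clock: 1.3
position: [0.3492, 0.2273, 0.2311]
ee_rot: [0.0, 0.001, 1.0, -0.001]
contact_force: [0.0, -0.1, 0.3]
width: 0.0154
gripper_force: 0.0
```

```bash
python3 -m crank '{"translation":[[-13,-40,0],[-13,-40,0],[-13,-40,10],[-13,-40,20],[-13,-40,25],[-13,-41,30],[-13,-42,35],[0,0,20]],"roll":[0,0,0,0,0,0,0,0],"fingers":[0.18,0.18,0.18,0.18,0.18,0.18,0.18,0.18]}'; python3 - <<'E'
from h import *
im=get_image("scene"); cv2.imwrite("pics/s1.png",cv2.resize(im[130:330,120:340],(770,560 if 0 else 600)[:2] if 0 else (660,600),interpolation=cv2.INTER_CUBIC))
print(np.round(manip.get_state()["position"],4))
E
```

```text
clock: 2.1
position: [0.44, -0.0477, 0.0947]
ee_rot: [0.0, -0.0, 1.0, -0.001]
contact_force: [0.6, -0.2, -0.1]
width: 0.0155
gripper_force: 0.0
[ 0.4365 -0.0453  0.0923]
```

View pics/s1.png

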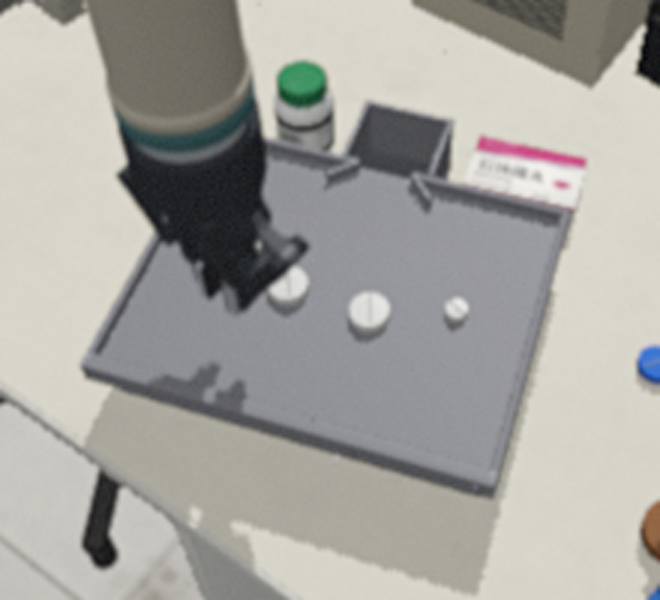

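The gripper, at about (245,270) in the crop, hangs just behind tablet_b at (288,285). Tablet_c is at (370,312), the small tablet at (456,310), and the gate lies between the fins at (342,170) and (422,190). I'll shift y by -10 mm, then lower.

```bash
python3 -m crank '{"translation":[[0,-10,0],[0,0,12],[0,0,12],[0,0,10],[0,0,4],[0,0,0]],"roll":[0,0,0,0,0,0],"fingers":[0.18,0.18,0.18,0.18,0.18,0.18]}'; python3 -c "
from h import *
print(np.round(manip.get_state()['position'],4))"
```

```text
clock: 2.75
position: [0.4384, -0.054, 0.0587]
ee_rot: [-0.0, -0.003, 1.0, 0.0]
contact_force: [-0.3, -0.4, -0.1]
width: 0.0154
gripper_force: 0.0
[ 0.4384 -0.054   0.0587]
```

```bash
python3 -m crank '{"translation":[[0,-1,5],[-5,0,0],[-6,0,0],[-6,0,0],[-6,0,0],[-6,0,0],[-6,0,0],[-6,0,0]],"roll":[0,0,0,0,0,0,0,0],"fingers":[0.18,0.18,0.18,0.18,0.18,0.18,0.18,0.18]}'
python3 -m crank '{"translation":[[-6,0,0],[-6,0,0],[-6,0,0],[-6,0,0],[-6,0,0],[-6,0,0],[-6,0,0],[-6,0,0]],"roll":[0,0,0,0,0,0,0,0],"fingers":[0.18,0.18,0.18,0.18,0.18,0.18,0.18,0.18]}'; python3 - <<'E'
from h import *
im=get_image("scene"); cv2.imwrite("pics/s2.png",cv2.resize(im[130:330,120:340],(660,600),interpolation=cv2.INTER_CUBIC))
for w in tabs("scene",im,(180,185,290,260),.06,140): print(w)
E
```

```text
clock: 3.55
position: [0.4799, -0.0551, 0.0535]
ee_rot: [-0.0, -0.002, 1.0, 0.0]
contact_force: [-0.4, 0.6, -0.4]
width: 0.0153
gripper_force: 0.1
clock: 4.35
position: [0.5279, -0.055, 0.0535]
ee_rot: [0.0, -0.002, 1.0, 0.0]
contact_force: [-0.0, -0.2, -0.9]
width: 0.0155
gripper_force: 0.1
(array([181.3, 187.4]), 23, array([0.52138511, 0.07056665]))
(array([280.1, 188.9]), 175, array([ 0.64185587, -0.11481899]))
(array([249.8, 190.1]), 26, array([ 0.60109982, -0.06082924]))
(array([224.3, 221.7]), 18, array([ 0.50225878, -0.06468411]))
```

View pics/s2.png

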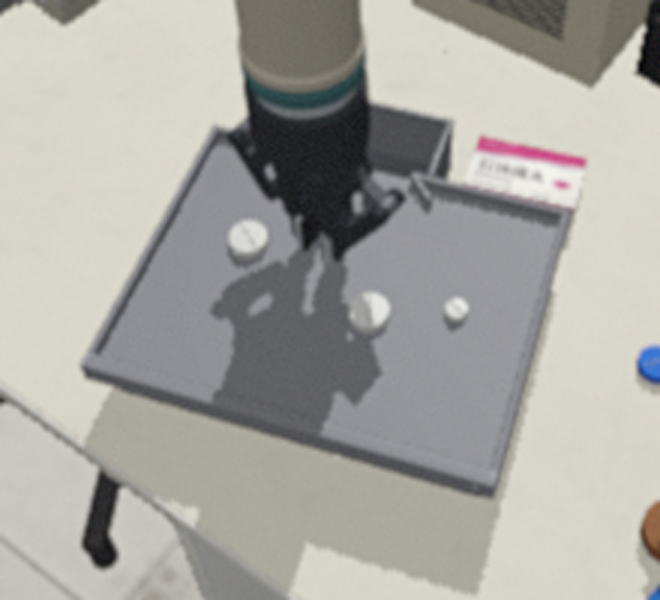

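Tablet_a is at (248,240), tablet_c at (370,312) and the small one at (456,310), all untouched; tablet_b is hidden ahead of the fingers. Next I'll curve the push so it squares up with the gate.

```bash
python3 -m crank '{"translation":[[-4.8,-1.2,0],[-4.8,-1.2,0],[-4.8,-1.2,0],[-4.8,-1.2,0],[-4.8,-1.2,0],[-4.8,-1.2,0],[-4.8,-1.2,0],[-4.8,-1.2,0]],"roll":[-0.0185,-0.0185,-0.0185,-0.0185,-0.0185,-0.0185,-0.0185,-0.0185],"fingers":[0.18,0.18,0.18,0.18,0.18,0.18,0.18,0.18]}'
cat >> h.py <<'E'
G=np.array([.6094,-.0549]);YAW=np.radians(16.5)
RT=np.array([[np.cos(YAW),np.sin(YAW)],[-np.sin(YAW),np.cos(YAW)]])
def tray(p): return (RT@(np.array(p[:2])-G)*1000+[70,0]).round(1)
def world(t): return RT.T@((np.array(t,float)-[70,0])/1000)+G
def tool():
    s=manip.get_state(); q=s["ee_rot"]; h=np.degrees(2*np.arctan2(q[1],q[2])) # x-comp
    # tool x = (2x^2-1, 2xy): heading = -tool x
    tx=np.array([2*q[1]**2-1,2*q[1]*q[2]]); hd=np.degrees(np.arctan2(-tx[1],-tx[0]))-16.5
    print("TCP tray",tray(s["position"]),"z",round(s["position"][2]*1000,1),"heading",round(hd,1),"F",np.round(s["contact_force"],1),"t",s["clock"])
E
python3 -c "
from h import *
tool()"
```

```text
clock: 5.2
position: [0.5667, -0.0619, 0.0535]
ee_rot: [-0.0, -0.077, 0.997, 0.0]
contact_force: [-0.1, 0.2, -0.4]
width: 0.0152
gripper_force: 0.0
TCP tray [27.   5.4] z 53.5 heading -7.7 F [-0.1  0.2 -0.4] t 5.2
```

```bash
python3 -m crank '{"translation":[[-3,-0.3,0],[-3,-0.3,0],[-3,-0.3,0],[-3,-0.3,0],[-3,-0.3,0],[-3,-0.3,0],[-3,-0.3,0],[-3,-0.3,0]],"roll":[-0.013,-0.013,-0.013,-0.013,-0.013,-0.013,-0.013,-0.013],"fingers":[0.18,0.18,0.18,0.18,0.18,0.18,0.18,0.18]}'
python3 -c "
from h import *
tool()
cv2.imwrite('pics/s3.png',np.hstack([cv2.resize(get_image(n)[y:y+120,x:x+80],(400,600),interpolation=cv2.INTER_CUBIC) for n,x,y in(('scene',200,120),('top',215,150))]))"
```

```text
clock: 6.0
position: [0.5905, -0.0595, 0.0536]
ee_rot: [0.0, -0.128, 0.992, 0.0]
contact_force: [-0.2, -0.4, 0.4]
width: 0.0153
gripper_force: 0.1
TCP tray [50.6  1. ] z 53.6 heading -1.8 F [-0.2 -0.4  0.4] t 6.0
```

View pics/s3.png

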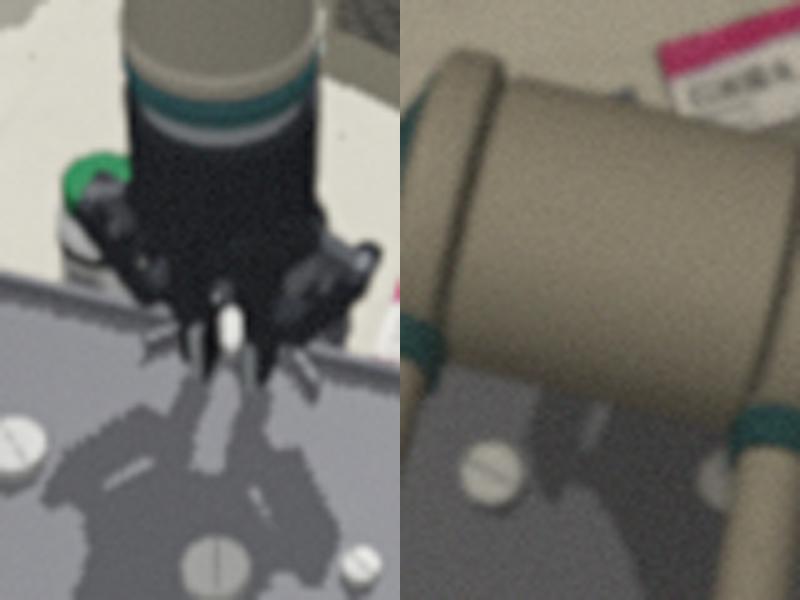

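Between the fingers, at crop (230,330) or about scene pixel (246,186), the tablet is still on the edge. Both fins, at (160,335) and (305,375), are clear of the fingers, so I'll push a little further.

```bash
python3 -m crank '{"translation":[[-2,0,0],[-2,0,0],[-2,0,0],[0,0,0]],"roll":[0,0,0,0],"fingers":[0.18,0.18,0.18,0.18]}'
python3 -c "
from h import *
tool()
im=get_image('scene'); print(im[183:192,242:251].min(2))"
```

```text
clock: 6.5
position: [0.5965, -0.058, 0.0536]
ee_rot: [0.0, -0.128, 0.992, -0.0]
contact_force: [0.1, -0.4, -0.1]
width: 0.0155
gripper_force: 0.0
TCP tray [56.7  0.7] z 53.6 heading -1.8 F [ 0.1 -0.4 -0.1] t 6.5
[[ 38  19  25  47  65  69  56  45  25]
 [ 29  14  26  45  63  66  61  46  31]
 [ 30  23  29  44  61  65  65  59  48]
 [ 29  17  28  53  74  79  80  81  81]
 [ 31  17  42  82 111 119 105  94 101]
 [ 34  27  62 112 144 145 118  94 104]
 [ 31  35  86 135 152 146 120  93 104]
 [ 30  48 104 144 153 143 117  92 103]
 [ 34  58 113 147 150 144 117  94 106]]
```

```bash
python3 -m crank '{"translation":[[15,0,0],[10,0,-20],[20,-6,-25],[25,-8,0],[25,-8,0],[25,-8,0],[25,-9,0],[0,0,0]],"roll":[0,0,0,-0.05,-0.05,-0.05,-0.056,0],"fingers":[0.18,0.18,0.18,0.18,0.18,0.18,0.18,0.18]}'
python3 - <<'E'
from h import *
tool()
im=get_image("scene"); cv2.imwrite("pics/s4.png",cv2.resize(im[130:330,120:340],(660,600),interpolation=cv2.INTER_CUBIC))
top=get_image("top")
for w in tabs("top",top,(205,165,325,300)): print(w[0],w[1],tray(w[2]))
for w in tabs("scene",im,(180,165,290,260),.06,160): print(w[0],w[1],tray(w[2]))
E
```

```text
clock: 7.35
position: [0.4679, -0.1399, 0.0986]
ee_rot: [-0.001, -0.228, 0.974, 0.0]
contact_force: [-0.6, 0.4, 0.4]
width: 0.0153
gripper_force: 0.0
TCP tray [-89.8 -41.3] z 98.6 heading 9.9 F [-0.6  0.4  0.4] t 7.35
[251.8 189.5] 17 [88.  1.]
[206.4 203.4] 47 [ 85.2 108. ]
[301.3 229.8] 28 [-29.5 -82.3]
[232.6 243.9] 108 [-18.5  75.4]
[280.2 245.3] 109 [-50.1 -27. ]
[208.5 284.9] 264 [-92.2 151.4]
[193.  171.8] 398 [ 72.1 139. ]
[200.5 207.8] 89 [-17.7  82.2]
[242.6 232.2] 77 [-48.3 -23.6]
[272.2 232.1] 49 [-29.6 -81. ]
```

View pics/s4.png

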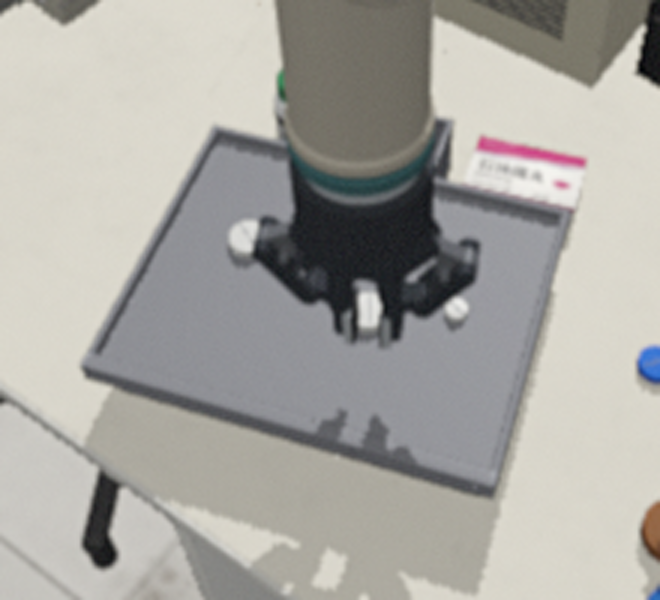

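Tablet_b lies in the slot (top px (252,189)), while tablet_a, tablet_c and the small tablet are where they were. I'll line up behind tablet_c and lower.

```bash
python3 -m crank '{"translation":[[-1.3,7.3,0],[0,0,15],[0,0,15],[0,0,10],[0,0,5],[0,0,0]],"roll":[0,0,0,0,0,0],"fingers":[0.18,0.18,0.18,0.18,0.18,0.18]}'; python3 -c "
from h import *
tool()"
```

```text
clock: 8.05
position: [0.4682, -0.1311, 0.0529]
ee_rot: [-0.001, -0.229, 0.973, 0.001]
contact_force: [0.0, -0.4, 0.1]
width: 0.0154
gripper_force: 0.0
TCP tray [-87.  -32.9] z 52.9 heading 10.0 F [ 0.  -0.4  0.1] t 8.05
```

```bash
python3 -m crank '{"translation":[[-4.9,0.1,0],[-4.9,0.1,0],[-4.9,0.1,0],[-4.9,0.1,0],[-4.9,0.1,0],[-4.9,0.1,0],[-4.9,0.1,0],[-4.9,0.1,0]],"roll":[0,0,0,0,0,0,0,0],"fingers":[0.18,0.18,0.18,0.18,0.18,0.18,0.18,0.18]}'
python3 -m crank '{"translation":[[-4.9,0.1,0],[-4.9,0.1,0],[-4.9,0.1,0],[-4.9,0.1,0],[-4.9,0.1,0],[-4.9,0.1,0],[-4.9,0.1,0],[-4.9,0.1,0]],"roll":[0,0,0,0,0,0,0,0],"fingers":[0.18,0.18,0.18,0.18,0.18,0.18,0.18,0.18]}'
python3 - <<'E'
from h import *
tool()
im=get_image("scene")
t=world([12.5,-13.7]); print("expect px",proj("scene",[*t,.06]).round(1),proj("top",[*t,.06]).round(1))
for w in tabs("scene",im,(195,165,290,260),.06,160): print(w[0],w[1],tray(w[2]))
for w in tabs("top",get_image("top"),(215,165,325,300)): print(w[0],w[1],tray(w[2]))
E
```

```text
clock: 8.85
position: [0.5035, -0.1133, 0.0535]
ee_rot: [0.0, -0.229, 0.973, 0.0]
contact_force: [0.1, -0.9, 0.3]
width: 0.0157
gripper_force: 0.1
clock: 9.65
position: [0.5382, -0.0951, 0.0535]
ee_rot: [0.0, -0.229, 0.973, 0.0]
contact_force: [0.4, -0.5, -0.1]
width: 0.0155
gripper_force: 0.1
TCP tray [ -9.7 -18.3] z 53.5 heading 10.0 F [ 0.4 -0.5 -0.1] t 9.65
expect px [[247.4 207.9]] [[267. 220.]]
[205.2 169.2] 190 [ 88.3 115.2]
[245.3 207.5] 60 [12.1 -9. ]
[202.2 207.9] 124 [-16.8  78.5]
[271.9 231.6] 57 [-28.8 -80.1]
[251.8 189.5] 15 [88.  1.]
[230.6 244.4] 60 [-18.5  79.8]
```

The tablet rides in the fingertips (scene px (245,207)) and nothing else has moved. Next I'll curve it into the gate.

```bash
python3 -m crank '{"translation":[[-4.8,1.3,0],[-4.8,1.3,0],[-4.8,1.3,0],[-4.8,1.3,0],[-4.8,1.3,0],[-4.8,1.3,0],[-4.8,1.3,0],[-4.8,1.3,0]],"roll":[0.013,0.013,0.013,0.013,0.013,0.013,0.013,0.013],"fingers":[0.18,0.18,0.18,0.18,0.18,0.18,0.18,0.18]}'
python3 -c "
from h import *
tool()"
python3 -m crank '{"translation":[[-3.8,0.2,0],[-3.8,0.2,0],[-3.8,0.2,0],[-3.8,0.2,0],[-3.8,0.2,0],[-3.8,0.2,0],[-3.8,0.2,0],[-3.8,0.2,0]],"roll":[0.007,0.007,0.007,0.007,0.007,0.007,0.007,0.007],"fingers":[0.18,0.18,0.18,0.18,0.18,0.18,0.18,0.18]}'
python3 -c "
from h import *
tool()
im=get_image('scene'); print(im[183:192,242:251].min(2))"
```

```text
clock: 10.55
position: [0.5691, -0.07, 0.0536]
ee_rot: [0.0, -0.178, 0.984, 0.0]
contact_force: [0.3, -0.6, -0.4]
width: 0.0154
gripper_force: 0.0
TCP tray [27. -3.] z 53.6 heading 4.0 F [ 0.3 -0.6 -0.4] t 10.55
clock: 11.35
position: [0.5972, -0.0587, 0.0536]
ee_rot: [0.0, -0.15, 0.989, 0.0]
contact_force: [-0.1, 0.4, 0.2]
width: 0.0155
gripper_force: 0.0
TCP tray [57.3 -0.2] z 53.6 heading 0.8 F [-0.1  0.4  0.2] t 11.35
[[ 53  21  53 134 190 200 201 185 107]
 [ 55  18  43 119 174 189 191 177 100]
 [ 50  11  39 107 161 172 169 146  86]
 [ 49   7  36 101 150 160 154 120  85]
 [ 48  15  32  85 131 147 140 106 100]
 [ 51  18  32  70 107 121 116  93  98]
 [ 51  15  40  72  94 100  92  80  97]
 [ 53  27  65 104 104 102  86  74  95]
 [ 54  42  94 132 128 119  99  78  93]]
```

```bash
python3 -m crank '{"translation":[[0,0,0],[0,0,0],[0,0,0]],"roll":[0,0,0],"fingers":[0.18,0.18,0.18]}'
python3 -c "
from h import *
tool()
im=get_image('scene'); print(im[179:192:2,242:251].min(2))
print(proj('scene',[[*world([72,0]),.06],[*world([80,0]),.05],[*world([80,0]),.03]]).round(1))
cv2.imwrite('pics/s5.png',cv2.resize(im[150:230,205:295],(675,600),interpolation=cv2.INTER_CUBIC))"
```

```text
clock: 11.7
position: [0.5967, -0.0588, 0.0535]
ee_rot: [-0.0, -0.151, 0.989, 0.0]
contact_force: [0.8, -0.7, -0.3]
width: 0.0154
gripper_force: 0.0
TCP tray [56.7 -0.1] z 53.5 heading 0.8 F [ 0.8 -0.7 -0.3] t 11.7
[[ 28  37  48  53  71  76  63  44  28]
 [ 38  38  31  45  64  69  67  55  39]
 [ 51  28  32  40  65  69  67  56  36]
 [ 49  22  21  42  63  71  75  70  59]
 [ 52  18  37  73 115 130 131 101 105]
 [ 50  23  68 121 149 152 140 111 108]
 [ 49  44 100 145 152 149 139 104  95]]
[[250.  185.9]
 [251.1 186.1]
 [251.2 191.5]]
```

View pics/s5.png

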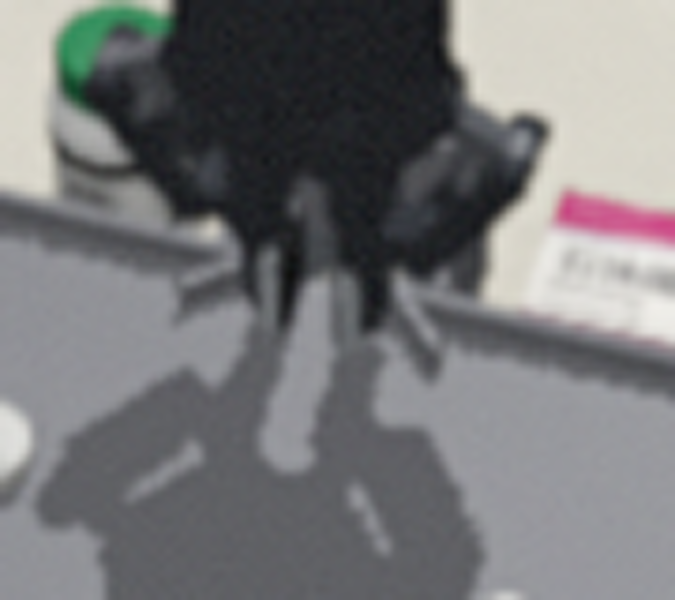

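The picture shows the gate empty, with nothing between the fingers at (320,290): tablet two has dropped. Now for tablet_a.

```bash
python3 -m crank '{"translation":[[15,0,0],[12,0,-23],[13,22,-22],[17.3,28.7,0],[17.3,28.7,0],[17.3,28.7,0],[0,0,0]],"roll":[0,0,0,0,0,0,0],"fingers":[0.18,0.18,0.18,0.18,0.18,0.18,0.18]}'
python3 -m crank '{"translation":[[0,0,0],[0,0,0],[0,0,0],[0,0,0],[0,0,0],[0,0,0],[0,0,0],[0,0,0]],"roll":[0.133,0.133,0.133,0.133,0.133,0.133,0.133,0.133],"fingers":[0.18,0.18,0.18,0.18,0.18,0.18,0.18,0.18]}'
python3 - <<'E'
from h import *
tool(); print(np.round(manip.get_state()["qpos"],2))
im=get_image("scene")
for w in tabs("scene",im,(190,165,290,260),.06,160): print(w[0],w[1],tray(w[2]))
for w in tabs("top",get_image("top"),(215,165,325,300)): print(w[0],w[1],tray(w[2]))
E
```

```text
clock: 12.45
position: [0.4721, 0.0193, 0.0983]
ee_rot: [-0.002, -0.152, 0.988, 0.001]
contact_force: [-1.3, -0.9, 0.7]
width: 0.0153
gripper_force: 0.0
clock: 13.25
position: [0.4778, 0.0165, 0.0987]
ee_rot: [0.001, 0.374, 0.927, 0.0]
contact_force: [-0.2, -0.3, -0.5]
width: 0.0155
gripper_force: 0.0
TCP tray [-35.9 105.8] z 98.7 heading -60.5 F [-0.2 -0.3 -0.5] t 13.25
[-0.11  0.25  1.91 -0.    0.98 -0.91]
[201.4 169.2] 204 [ 85.5 123.7]
[217.4 167.6] 14 [101.5  89.9]
[234.7 171.3] 107 [102.7  47.3]
[252.3 187.4] 22 [69.5 -6.2]
[202.2 207.9] 121 [-16.9  78.6]
[271.9 231.8] 52 [-29.3 -80.1]
[251.8 188.9] 25 [89.4  0.7]
[301.2 229.7] 30 [-29.1 -82.1]
[232.6 243.9] 109 [-18.6  75.3]
[318.1 297.5] 56 [-185.1  -77.4]
```

Lined up exactly behind tablet_a. Lower and push it to the centre line.

```bash
python3 -m crank '{"translation":[[0,0,15],[0,0,15],[0,0,10],[0,0,5],[0,0,0],[-4,0,0],[-4,0,0],[-4,0,0]],"roll":[0,0,0,0,0,0,0,0],"fingers":[0.18,0.18,0.18,0.18,0.18,0.18,0.18,0.18]}'
python3 -c "
from h import *
tool()"
python3 -m crank '{"translation":[[-5.5,0,0],[-5.5,0,0],[-5.5,0,0],[-5.5,0,0],[-5.5,0,0],[-5.5,0,0],[-5.5,0,0],[-5.5,0,0]],"roll":[0,0,0,0,0,0,0,0],"fingers":[0.18,0.18,0.18,0.18,0.18,0.18,0.18,0.18]}'
python3 -m crank '{"translation":[[-5.5,0,0],[-5.5,0,0],[-5.5,0,0],[-5.5,0,0],[-5.5,0,0],[-5.5,0,0],[-5.5,0,0],[-3,0,0]],"roll":[0,0,0,0,0,0,0,0],"fingers":[0.18,0.18,0.18,0.18,0.18,0.18,0.18,0.18]}'
python3 -c "
from h import *
tool()"
```

```text
clock: 14.15
position: [0.4866, 0.0084, 0.0541]
ee_rot: [0.001, 0.372, 0.928, 0.0]
contact_force: [0.0, -1.2, 0.8]
width: 0.015
gripper_force: 0.0
TCP tray [-29.8  95.6] z 54.1 heading -60.1 F [ 0.  -1.2  0.8] t 14.15
clock: 14.95
position: [0.5179, -0.0219, 0.0535]
ee_rot: [0.0, 0.372, 0.928, 0.0]
contact_force: [0.6, 0.3, -0.3]
width: 0.0156
gripper_force: 0.1
clock: 15.75
position: [0.5481, -0.0507, 0.0535]
ee_rot: [0.0, 0.372, 0.928, 0.0]
contact_force: [-0.1, -0.9, -0.6]
width: 0.0154
gripper_force: 0.1
TCP tray [12.4 21.4] z 53.5 heading -60.2 F [-0.1 -0.9 -0.6] t 15.75
```

```bash
python3 -m crank '{"translation":[[10,0,0],[10,0,0],[0,0,-22],[0,0,-23],[-11.5,-17.2,0],[-11.4,-17.2,0],[0,0,0]],"roll":[0,0,0,0,0,0,0],"fingers":[0.18,0.18,0.18,0.18,0.18,0.18,0.18]}'
python3 -m crank '{"translation":[[0,0,0],[0,0,0],[0,0,0],[0,0,0],[0,0,0],[0,0,0],[0,0,0],[0,0,0]],"roll":[-0.131,-0.131,-0.131,-0.131,-0.131,-0.131,-0.131,-0.131],"fingers":[0.18,0.18,0.18,0.18,0.18,0.18,0.18,0.18]}'
python3 - <<'E'
from h import *
tool()
im=get_image("scene"); cv2.imwrite("pics/s6.png",cv2.resize(im[130:330,120:340],(660,600),interpolation=cv2.INTER_CUBIC))
for w in tabs("scene",im,(190,165,290,260),.06,160): print(w[0],w[1],tray(w[2]))
E
```

```text
clock: 16.45
position: [0.5247, -0.0778, 0.0988]
ee_rot: [-0.0, 0.372, 0.928, -0.0]
contact_force: [-0.1, -0.3, -0.1]
width: 0.0156
gripper_force: 0.0
clock: 17.25
position: [0.525, -0.0755, 0.0983]
ee_rot: [-0.0, -0.146, 0.989, 0.001]
contact_force: [-0.1, 0.0, -0.2]
width: 0.0151
gripper_force: 0.0
TCP tray [-16.8   4.2] z 98.3 heading 0.2 F [-0.1  0.  -0.2] t 17.25
[193.9 168. ] 68 [ 83.6 141.6]
[245.4 203.1] 27 [23.4 -5.4]
[271.9 231.7] 56 [-29. -80.]
```

View pics/s6.png

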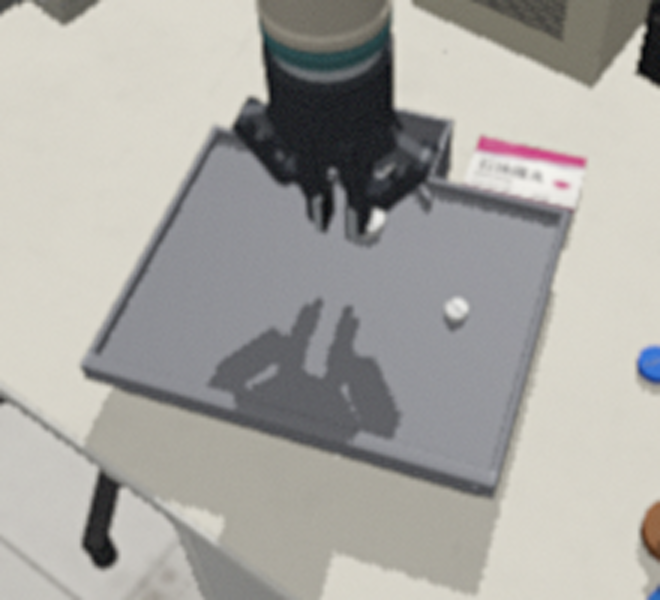

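The third tablet shows partly at crop (375,222), about scene px (245,204), just ahead of the fingers near the gate. The small tablet at (456,310) is unmoved. I'll check its lateral position from its right-hand edge and shift over.

```bash
python3 -m crank '{"translation":[[3,-2.6,0],[0,0,15],[0,0,15],[0,0,10],[0,0,5],[0,0,0]],"roll":[0,0,0,0,0,0],"fingers":[0.18,0.18,0.18,0.18,0.18,0.18]}'
python3 - <<'E'
from h import *
tool(); im=get_image("scene"); 
a=np.linspace(0,6.28,60); P=np.array([[*world([23.7+14*np.cos(t),1.6+14*np.sin(t)]),.06] for t in a]); p=proj("scene",P)
print("expected u,v range",p.min(0).round(1),p.max(0).round(1)); print(im[196:214:2,232:256].min(2))
E
```

```text
clock: 17.9
position: [0.5232, -0.0802, 0.0529]
ee_rot: [-0.001, -0.142, 0.99, 0.0]
contact_force: [-0.2, 0.1, 0.3]
width: 0.0151
gripper_force: 0.0
TCP tray [-19.8   0.2] z 52.9 heading -0.1 F [-0.2  0.1  0.3] t 17.9
expected u,v range [235.9 197.1] [248.8 207.4]
[[ 34  32  31  34  35  34  39  34  32  30  30  31  33  27  33  30  34  31
   34  26  34  42  62  82]
 [ 37  29  29  33  31  34  35  33  32  24  34  30  28  30  26  31  31  49
   86 107 116  98  69  61]
 [ 29  25  23  29  27  31  31  30  31  31  31  32  28  33  77 117 119 128
  149 156 146 115  74  59]
 [ 98 105  85  47  30  28  32  33  29  27  27  31  20  72 162 211 181 150
  144 129  96  65  63  70]
 [138 138 136  97  44  29  25  33  28  32  36  32  25  54 122 163 140 123
   87  44  34  49  65  64]
 [ 60  99 137 111  52  29  33  32  28  30  29  31  37  37  51  59  59  57
   57  48  40  33  32  39]
 [ 42  97 144 129  77  33  31  33  30  31  24  31  47  55  55  56  57  52
   58  48  38  32  29  33]
 [ 32  90 139 141 119  79  37  26  29  26  30  31  44  45  47  47  46  39
   38  31  29  30  24  30]
 [ 34  78 131 152 144 106  50  28  32  31  29  35  28  31  32  35  29  32
   34  26  30  33  53  95]]
```

The edge matches the estimate (248.5 against 248.8 px). Final push.

```bash
python3 -m crank '{"translation":[[-4.8,0.1,0],[-4.8,0.1,0],[-4.8,0.1,0],[-4.8,0.1,0],[-4.8,0,0],[-4.8,0,0],[-4.8,0,0],[-4.8,0,0]],"roll":[0,0,0,0,0,0,0,0],"fingers":[0.18,0.18,0.18,0.18,0.18,0.18,0.18,0.18]}'
python3 -c "
from h import *
tool()"
python3 -m crank '{"translation":[[-4.8,0,0],[-4.8,0,0],[-4.8,0,0],[-4.8,0,0],[-4.8,0,0],[-4.8,0,0],[-4.8,0,0],[-4.8,0,0]],"roll":[0,0,0,0,0,0,0,0],"fingers":[0.18,0.18,0.18,0.18,0.18,0.18,0.18,0.18]}'
python3 -m crank '{"translation":[[0,0,0],[0,0,0],[0,0,0],[0,0,0]],"roll":[0,0,0,0],"fingers":[0.18,0.18,0.18,0.18]}'
python3 -c "
from h import *
tool()
im=get_image('scene'); print(im[179:192:2,242:251].min(2))"
```

```text
clock: 18.75
position: [0.5609, -0.0691, 0.0535]
ee_rot: [-0.0, -0.143, 0.99, 0.0]
contact_force: [-0.3, 0.6, 0.2]
width: 0.0154
gripper_force: 0.1
TCP tray [19.4  0.2] z 53.5 heading -0.1 F [-0.3  0.6  0.2] t 18.75
clock: 19.55
position: [0.5977, -0.0583, 0.0536]
ee_rot: [0.0, -0.143, 0.99, 0.0]
contact_force: [-1.0, -0.8, -0.6]
width: 0.0155
gripper_force: 0.0
clock: 19.95
position: [0.5971, -0.0585, 0.0536]
ee_rot: [-0.0, -0.143, 0.99, 0.0]
contact_force: [-0.3, 0.3, -0.2]
width: 0.0153
gripper_force: 0.0
TCP tray [57.2  0.1] z 53.6 heading -0.1 F [-0.3  0.3 -0.2] t 19.95
[[ 32  38  47  56  74  72  58  37  29]
 [ 29  37  28  47  68  76  75  58  36]
 [ 55  23  33  98 153 175 174 145  75]
 [ 41  17  46 125 183 197 192 157  92]
 [ 42  14  39  92 133 131 121  90 103]
 [ 44  27  85 133 149 141 114  86 102]
 [ 47  45 101 146 153 151 138  96 102]]
```

Some white is still visible beyond the gap, so I'll retreat and look.

```bash
python3 -m crank '{"translation":[[15,0,0],[15,0,-20],[30,0,-40],[40,0,-25],[40,0,-20],[40,0,0],[30,0,0],[0,0,0]],"roll":[0,0,0,0,0,0,0,0],"fingers":[0.18,0.18,0.18,0.18,0.18,0.18,0.18,0.18]}'
python3 - <<'E'
from h import *
tool()
def c(n,x,y): return cv2.resize(get_image(n)[y:y+120,x:x+80],(400,600),interpolation=cv2.INTER_CUBIC)
cv2.imwrite('pics/s7.png',np.hstack([c('scene',205,140),c('top',205,140)]))
E
```

```text
clock: 20.8
position: [0.3917, -0.1175, 0.1586]
ee_rot: [-0.001, -0.141, 0.99, 0.0]
contact_force: [-0.2, 0.1, -1.0]
width: 0.0154
gripper_force: 0.0
TCP tray [-156.5    1.8] z 158.6 heading -0.2 F [-0.2  0.1 -1. ] t 20.8
```

View pics/s7.png

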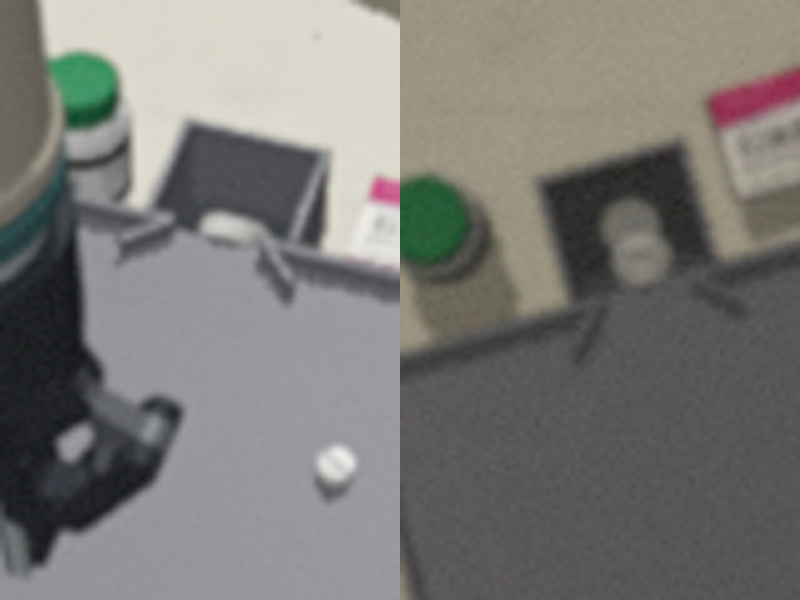

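The slot holds the tablets stacked (top crop (630,225) and (640,258)). The gate is clear, the small tablet is on the deck, and the bottle and carton are standing. I'll run a last numeric check, then hand in.

```bash
python3 - <<'E'
from h import *
top=get_image("top"); old=cv2.imread("pics/top0.png")
for w in tabs("top",top,(205,165,325,300)): print(w[0],w[1],tray(w[2]))
def cen(im,f): 
    m=f(im[140:200,195:320].astype(int)); y,x=np.nonzero(m); return x.mean().round(1),y.mean().round(1),len(x)
for f in (lambda i:(i[...,1]-i[...,2]>25), lambda i:(i[...,2]-i[...,1]>50)): print(cen(old,f),cen(top,f))
print(manip.sign_off())
E
```

```text
[251.9 188.6] 25 [90.   0.2]
[252.5 192.9] 16 [80.3  1.5]
[206.4 203.5] 47 [ 84.9 108.2]
[301.4 229.7] 27 [-29.4 -82.5]
[208.5 285. ] 263 [-92.3 151.4]
[321.9 296.6] 21 [-185.4  -86.1]
(np.float64(14.5), np.float64(43.6), 213) (np.float64(14.5), np.float64(43.7), 214)
(np.float64(88.5), np.float64(16.9), 211) (np.float64(88.8), np.float64(16.8), 213)
the job is handed in; nothing more can be done
None
```

I pushed the three large tablets through the gate one at a time and handed the job in at about 21 s. The slot shows two tablets from above; the third is probably stacked under them, as no large tablet is left on the deck in view. The small tablet, the bottle and the carton have not moved.

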